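# Screw the loose canister cap down to snug

### The job

The orange cap on its white dosing canister was left loose. Take hold of its grip bar and screw it down clockwise until it turns snug, its pointer over the green mark on the canister, then stop before it is overtightened towards the red mark and let go. The blue cap on the other canister is already snug: leave it as it is.

Things in the scene. Friction and masses are not known exactly. Their poses are not given: they have to be found in the camera images.
- orange_cap (a joint): turn of the orange screw cap on its thread, rad, growing clockwise from above (tightening), against 0.12 N m of steady friction; starts loose at -1.0 to -0.4; 0 = fully down on its gasket, the thread's end, beyond which joint orange_gasket grows as the cap is turned on. Its height stays the same.
- orange_gasket (a joint): rad that the orange cap has been turned on, clockwise, past first touching its gasket; starts 0. The torque jumps to 0.25 N m there and rises by 0.6 N m per rad: about 0.43 N m when snug at 0.3 (0.1 to 0.5 is snug); over 0.6 is overtight. It stays where left; from beyond 0.42 it springs back to that.
- orange_cap_bar (a point): on the cap's turning axis, mid grip bar, 157 mm above the table; turns with the cap: x along the bar, black pointer at its -x end, z up. Cap: ribbed orange disc 58 mm across, 22 mm high; on it an upright bar 52 long (x), 14 wide (y), 26 high, from 13 mm below to 13 mm above this point; grip it across its width from above.
- canister_orange: round white canister under the orange cap, 90 mm across, shoulder 110 mm above the table, clamped on a steel foot 110 mm square, screwed down; origin under its centre on the table. It stands left or right of the blue-capped one. On its shoulder, beside the cap's rim, a green mark (pointer at its middle when snug at 0.3; spans 0.14 to 0.46) and a red mark (0.6 to 0.8).
- blue_cap (a joint): turn of the blue cap, rad, clockwise from above, past first touching its gasket; same shape and gasket as the orange one, on an alike second canister that is also screwed down; starts snug at 0.25 to 0.35 and must stay within 0.1 to 0.5

How it is judged:
By the outcome, as a careful person would: the job done as asked, in the order asked, and still so for the second after the job is handed in, with the robot touching nothing.
It also fails if it takes over 32 s, if anything falls off the work surface, if the arm or the gripper's body presses on something with over 40 N, if the wrist force passes 120 N, or if a joint passes its speed limit or range.

### The arm

A 6-joint arm with a two-finger parallel gripper is mounted at the origin on a cart in front of the work surface, level with it; the furniture and walls round the work are solid. World frame = base frame: x ahead of the robot, y to its left, z up, the work surface at z = 0. Lengths are in m, angles in degrees, forces in N, time in s.
With the tool pointing down it reaches from about 0.35 to 0.875 m from the base axis. Payload 4.2 kg.
Tool frame: the origin (TCP) lies between the finger pads; the fingertips stand 8 mm ahead of it and the grasp point (between the pads) lies 11 mm behind it; z points along the fingers, y is the line along which they close (so a half turn about z gives the same grasp; the last joint's range is limited). The gripper opens to 87 mm and grips with 3 to 60 N. Pads are 19 mm wide; open, the fingers measure 117 mm over their backs; the gripper's body (75 mm by 190 mm) begins 51 mm behind the grasp point.
Start: joints at [-59.84, 22.042, 0.453, 0, -68.411, -14.817], TCP at [0.165, -0.603, 0.231] pointing down, gripper open.
Joint ranges: [-179.83, 179.83], [-69.29, 118.12], [-61.27, 80.66], [-181.25, 117.63], [-171.15, -9.14], [-177.46, 177.46]. Speed limits (degrees/s): [159.86, 159.86, 180, 180, 180, 180].

### API

Orientations are given as a 3x3 rotation matrix whose columns are the frame's x, y, z axes.
In Python, from station import sense, capture, camera_model, finish_job, find_in gives the robot as it stands. The module is installed in compiled form; this text tells all that it offers.
- The arm moves only by the tool arm_command, never from a script. Its argument "motion" is a list of rows, each a list of 7 numbers: the finger opening in mm, from 0 to 87, then the shift along the tool's x, y, z in mm, then the turn, a rotation vector about the tool's x, y, z in rad. In form: [[jaw, dx, dy, dz, rx, ry, rz], ...]. A call has 1 to 8 rows; each row shifts and turns the commanded pose from where the row before left it, along the tool's axes as they then stand; what a row does not reach is not made up. A row lasts 1/10 s, in which the tool goes at most 50 mm and 8.59 degrees, less where a joint would pass 70% of its speed; a pose out of reach is approached as far as the arm can. A call with a gripper value outside its range is refused whole. The fingers move at their own pace and stop on an object; the grip force is fixed at half the most. Time passes only in rows, so rows that do not move let the fingers close. It gives the time, the measured TCP pose, the force, the opening and the grip force at its end, in the units of the state.
- sense(): the state, without advancing time (a new reading comes with each control period).
- capture(name): name is "scene" or "top"; returns the picture (420x560x3 uint8, red, green, blue); there is no depth.
- camera_model(name): a dict with "fx", "fy", "cx", "cy" (pixels), "k1" (the pictures are not rectified: a ray, as slopes to the right and down, at radius r is drawn at 1 + k1 r^2 times it, then the intrinsics apply), "R" (3x3) and "t" (3): a world point X has camera coordinates R X + t. Camera axes: x right, y down, z forward; pixel columns grow to the right and rows downward; lengths in m; the calibration is good to about 2 mm. A picture is of the moment at which its call begins. camera_model takes no time and is no camera call.
- finish_job(): hands the job in; it is judged then, once.
Trained networks look in the newest picture that a camera, given by its name, has taken for a name from the list of things; names that differ only in an ending like _2 or _b are one class to them, and where a whole thing is asked for, a point or a joint stands for the part that bears it (a point fixed in the world has none). Each returns a list of dicts, best first, with "p" (0 to 1); they miss things now and then, are a little off and sometimes report something else, mostly with a low value. They report only what shows in the picture. A call takes as long as a camera call.
- find_in(target, camera): "location" ([row, column] in pixels, amid what is visible of it).
The state is a dict: "time_s": time; "joints": joint angles; "joint_velocities": joint speeds; "effort": joint torques, N m; "tcp_pos": TCP position; "ee_rot": TCP orientation; "wrist_force": force on the tool from outside, world axes, zero at the start; "moment": the same for the moment, N m; "gripper_width": opening from 0.0 (shut) to 1.0 (fully open); "gripper_force": force on a finger pad.
Only numpy, scipy, OpenCV 4.12 (cv2) and the standard library are available. Lean on these libraries where they do the work, as an engineer would, in place of code of your own. Each camera call takes 0.05 s, during which the arm holds its last target. There are 200 camera calls.

## Working session

There is one attempt and no reset: what is moved stays moved. The work goes in short steps, Python scripts to look and compute and a tool call to move; the robot and the scene stay as the last step left them, time stands still between calls to the robot, and variables do not carry over. Pictures are saved under pics/ and viewed, at most 10 in all, crops included, and the job is handed in when it is done.

Besides the shell and the picture viewer there is one more tool, called after ">>>" as name([rows], argument=value, ...), one row to a line, values as JSON. arm_command: Moves the arm, as the interface text tells. Its arguments: {"type":"object","properties":{"motion":{"type":"array"}},"required":["motion"]}

```bash
mkdir -p pics; cat > h.py <<'E'
import numpy as np, cv2
from station import *
def ray(cam,rc):
    m=camera_model(cam); K=np.array([[m['fx'],0,m['cx']],[0,m['fy'],m['cy']],[0,0,1.]])
    u=cv2.undistortPoints(np.array([[[rc[1],rc[0]]]],float),K,np.array([m['k1'],0,0,0.]))[0,0]
    R=np.array(m['R']);t=np.array(m['t']); return -R.T@t, R.T@np.array([u[0],u[1],1])
def atz(cam,rc,z):
    o,d=ray(cam,rc); return o+d*(z-o[2])/d[2]
def px(cam,X):
    m=camera_model(cam); K=np.array([[m['fx'],0,m['cx']],[0,m['fy'],m['cy']],[0,0,1.]])
    return cv2.projectPoints(np.array(X,float).reshape(-1,3),cv2.Rodrigues(np.array(m['R']))[0],np.array(m['t'],float),K,np.array([m['k1'],0,0,0.]))[0][:,0]
def shot(cam,name):
    im=capture(cam); cv2.imwrite('pics/'+name,im[:,:,::-1]); return im
E
python3 - <<'E'
from h import *
a=shot('scene','s0.png');b=shot('top','t0.png')
for c in('scene','top'):
  m=camera_model(c); print(c, -np.array(m['R']).T@np.array(m['t']), m['fx'])
  for n in('orange_cap','orange_cap_bar','blue_cap'):
    for f in find_in(n,c)[:2]: print(c,n,f,atz(c,f['location'],.157).round(3))
s=sense(); print(s['time_s'],s['tcp_pos'],s['ee_rot'],s['joints'])
cv2.imwrite('pics/both.png',cv2.resize(np.hstack([a,b]),(800,300))[:,:,::-1])
E
```

```text
scene [-0.03220193  0.49336084  0.82259361] 480.7083493137905
scene orange_cap {'location': [271.8, 251.1], 'p': 0.57} [0.428 0.141 0.157]
scene orange_cap_bar {'location': [274.6, 254.0], 'p': 0.83} [0.419 0.141 0.157]
scene blue_cap {'location': [173.3, 305.8], 'p': 0.88} [ 0.567 -0.14   0.157]
top [ 0.40887706 -0.03971008  0.97564617] 406.8055216142116
top orange_cap {'location': [242.3, 188.2], 'p': 0.58} [0.451 0.122 0.157]
top orange_cap_bar {'location': [246.3, 188.8], 'p': 0.73} [0.443 0.121 0.157]
top blue_cap {'location': [176.3, 327.2], 'p': 0.96} [ 0.585 -0.161  0.157]
0.4 [ 0.16538296 -0.6026243   0.23040156] [[-9.64360003e-01 -2.64593602e-01 -1.06641893e-04]
 [-2.64593622e-01  9.64359961e-01  2.84190714e-04]
 [ 2.76461266e-05  3.02278923e-04 -9.99999954e-01]] [-5.98389652e+01  2.20487768e+01  4.43042128e-01 -3.11678796e-03
 -6.84114138e+01 -1.48170807e+01]
```

View pics/t0.png

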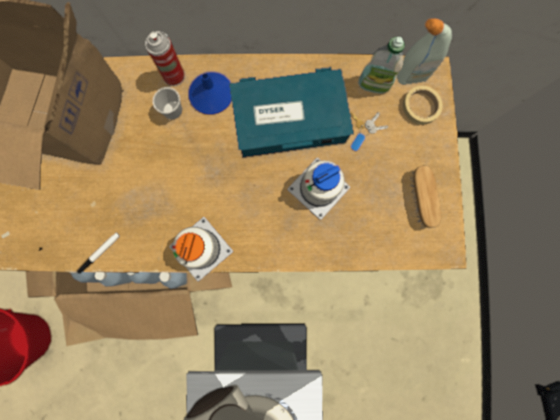

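View pics/s0.png

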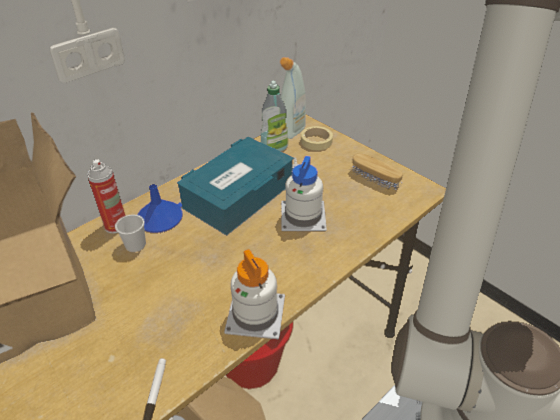

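The top picture shows the orange cap at about (row 245, col 189) and the blue one at (178, 325). Both have marks on the shoulder's left or lower-left side. The scene picture has the orange cap at about (270, 252). Next I'll crop closer to get the bar's direction.

```bash
python3 - <<'E'
from h import *
a=cv2.imread('pics/t0.png');b=cv2.imread('pics/s0.png')
A=cv2.resize(a[215:285,160:230],(560,560)[:2],interpolation=cv2.INTER_CUBIC)[:, :400]
A=cv2.resize(a[220:276,164:216],(400,430),interpolation=cv2.INTER_CUBIC)
B=cv2.resize(b[240:310,222:288],(400,430),interpolation=cv2.INTER_CUBIC)
cv2.imwrite('pics/crop0.png',np.hstack([A,B]))
for c,im,(r0,r1,c0,c1) in(('top',a,(220,276,164,216)),('scene',b,(240,310,222,288))):
  h=cv2.cvtColor(im,cv2.COLOR_BGR2HSV)[r0:r1,c0:c1]
  m=((h[...,0]>3)&(h[...,0]<13)&(h[...,1]>190)&(h[...,2]>110)).astype(np.uint8)
  n,l,st,ce=cv2.connectedComponentsWithStats(m); k=1+np.argmax(st[1:,4])
  print(c,st[k],ce[k]+[c0,r0])
for f in [(0.443,.121),(.425,.14)]:
  for c in('top','scene'): print(f,c,px(c,[[*f,.157]]),px(c,[[*f,.0]]))
E
```

```text
top [ 10  14  30  26 323] [187.52941176 246.31578947]
scene [15 49  2  3  4] [237.5 290. ]
(0.443, 0.121) top [[188.84532669 246.10205163]] [[201.58372048 248.80177944]]
(0.443, 0.121) scene [[253.9581262  261.66599536]] [[257.06881421 312.63858717]]
(0.425, 0.14) top [[179.34048834 255.09128289]] [[193.5990296  256.36733631]]
(0.425, 0.14) scene [[252.48229233 272.39939051]] [[255.81753284 323.20523869]]
```

View pics/crop0.png

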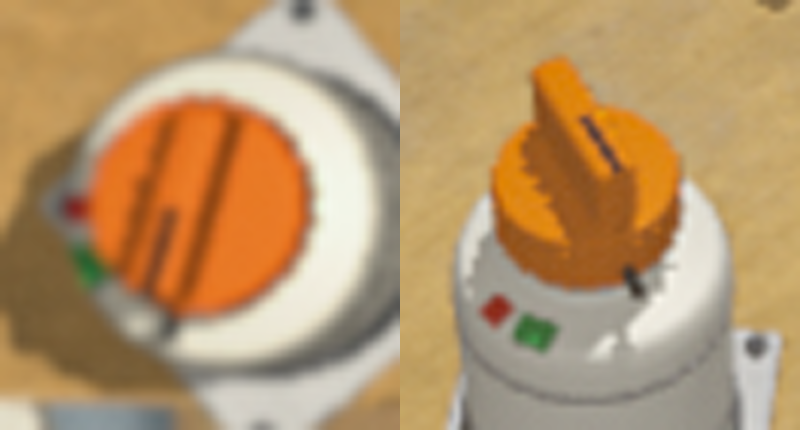

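Top crop: the pointer is at 7 o'clock, about px (row 262, col 186). Green is at about (255, 175) and red at about (247, 174). The disc is centred near (247, 190), and tightening is clockwise in the image. I'll turn these into poses.

```bash
python3 - <<'E'
from h import *
from scipy.optimize import minimize
def T(x,y): return (220+y/7.68-.5+.07, 164+x/7.69-.5+.07)
def S(x,y): return (240+y/6.14-.4, 222+(x-400)/6.06-.4)
def show(n,cam,p,z): print(n,cam,atz(cam,p,z)[:2].round(4))
show('disc','top',T(200,207),.144); show('disc','scene',S(588,180),.144)
show('greenT','top',T(88,267),.11);show('greenS','scene',S(535,332),.11)
show('redT','top',T(76,208),.11);show('redS','scene',S(496,310),.11)
show('ptrT','top',T(168,327),.123);show('ptrS','scene',S(635,283),.123)
show('line1','top',T(172,210),.17);show('line2','top',T(148,292),.17)
show('line1','scene',S(585,120),.17);show('line2','scene',S(618,170),.17)
# disc silhouette fit: orange mask vs projected model hull
from itertools import product
def model(cx,cy,a):
    t=np.linspace(0,2*np.pi,60)
    P=[[cx+.029*np.cos(k),cy+.029*np.sin(k),z] for z in(.122,.144) for k in t]
    B=[[cx+i*.026*np.cos(a)-j*.007*np.sin(a),cy+i*.026*np.sin(a)+j*.007*np.cos(a),z] for i in(-1,1) for j in(-1,1) for z in(.144,.17)]
    return np.array(P),np.array(B)
masks={}
for c,f,(r0,r1,c0,c1) in(('top','t0',(222,268,168,210)),('scene','s0',(242,292,230,282))):
    im=cv2.imread(f'pics/{f}.png'); h=cv2.cvtColor(im,cv2.COLOR_BGR2HSV)
    m=np.zeros(im.shape[:2],np.uint8); s=h[r0:r1,c0:c1]
    m[r0:r1,c0:c1]=((s[...,0]<16)&(s[...,1]>200)).astype(np.uint8); m=cv2.morphologyEx(m,cv2.MORPH_CLOSE,np.ones((3,3))); masks[c]=m; print(c,m.sum())
def cost(p,cams):
    e=0
    for c in cams:
        r=np.zeros((420*4,560*4),np.uint8)
        for X in model(*p):
            q=((px(c,X)+.5)*4-.5)
            cv2.fillConvexPoly(r,cv2.convexHull(q.astype(np.float32)).round().astype(np.int32),255)
        r=cv2.resize(r,(560,420),interpolation=cv2.INTER_AREA)/255.
        e+=np.abs(r-masks[c]).sum()
    return e
for cams in(['top'],['scene'],['top','scene']):
    best=min((minimize(cost,[.443,.121,a],args=(cams,),method='Nelder-Mead',options=dict(initial_simplex=np.array([[.443,.121,a],[.453,.121,a],[.443,.131,a],[.443,.121,a+.3]]))) for a in(-.5,-.2,.1)),key=lambda r:r.fun)
    print(cams,best.x.round(4),np.degrees(best.x[2]),best.fun)
E
```

```text
disc top [0.4427 0.122 ]
disc scene [0.4402 0.1274]
greenT top [0.4275 0.1596]
greenS scene [0.4287 0.1606]
redT top [0.4439 0.1633]
redS scene [0.4435 0.164 ]
ptrT top [0.411  0.1344]
ptrS scene [0.4137 0.1323]
line1 top [0.4409 0.1242]
line2 top [0.4198 0.1301]
line1 scene [0.4407 0.1267]
line2 scene [0.419  0.1324]
top 557
scene 413
['top'] [ 0.4444  0.1243 -0.301 ] -17.245048033870344 121.8235294117647
['scene'] [ 0.4453  0.1239 -0.3697] -21.184153165490997 476.956862745098
['top', 'scene'] [ 0.4454  0.1239 -0.3299] -18.89998897411361 600.6078431372548
```

>>> arm_command([
  [87, 0, 0, -20, 0, 0, 0],
  [87, -28.8, 39.2, -6, 0, 0, 0],
  [87, -28.8, 39.2, -6, 0, 0, 0],
  [87, -28.8, 39.2, -6, 0, 0, 0],
  [87, -28.8, 39.2, -2, 0, 0, 0],
  [87, -28.8, 39.2, 0, 0, 0, 0],
  [87, -28.8, 39.2, 0, 0, 0, 0],
  [87, -28.8, 39.2, 0, 0, 0, 0],
])

```text
time_s: 1.2
tcp_pos: [0.2874, -0.283, 0.2709]
ee_rot: [[-0.965, -0.264, 0.001], [-0.264, 0.965, -0.0], [-0.001, -0.001, -1.0]]
wrist_force: [0.8, 1.6, -0.1]
gripper_width: 0.998
gripper_force: 0.0
```

>>> arm_command([
  [87, -28.8, 39.2, 0, 0, 0, 0],
  [87, -28.8, 39.2, 0, 0, 0, 0],
  [87, -28.8, 39.2, 0, 0, 0, 0],
  [87, -28.8, 39.2, 0, 0, 0, 0],
  [87, -28.8, 39.2, 0, 0, 0, 0],
  [87, -28.8, 39.2, 0, 0, 0, 0],
  [70, -28.8, 39.2, 0, 0, 0, 0],
  [60, 0, 0, 0, 0, 0, 0],
])

```text
time_s: 2.0
tcp_pos: [0.4108, 0.0375, 0.2707]
ee_rot: [[-0.963, -0.271, 0.001], [-0.271, 0.963, 0.001], [-0.002, 0.0, -1.0]]
wrist_force: [-0.4, -0.7, -0.5]
gripper_width: 0.891
gripper_force: 0.0
```

```bash
cat > st.py <<'E'
from h import *
import sys
def st(x=.4437,y=.1243,z=.156):
    s=sense();R=np.array(s['ee_rot']);p=np.array(s['tcp_pos'])
    yaw=np.degrees(np.arctan2(R[1,0],R[0,0]))
    print('t',s['time_s'],'p',p.round(4),'yaw',yaw.round(2),'tilt',R[:,2].round(3),'j',np.round(s['joints'],1),'w',s['gripper_width'],s['gripper_force'],'F',np.round(s['wrist_force'],1),'M',np.round(s['moment'],2))
    print('shift tool mm',(R.T@(np.array([x,y,z])-p)*1000).round(1))
E
python3 -c "from st import *;st()"
```

```text
t 2.0 p [0.4108 0.0375 0.2707] yaw -164.29 tilt [ 0.001  0.001 -1.   ] j [  28.    -1.2  -23.     0.   -68.2 -102.3] w 0.8911358643209788 0.0 F [-0.4 -0.7 -0.5] M [-0.05  0.08 -0.02]
shift tool mm [-55.   74.7 114.8]
```

Joint 6 falls when turning clockwise, so I'll use the half-turned grasp: 148° counter-clockwise now, which leaves room for the tightening.

>>> arm_command([
  [60, -27.5, 37.4, 0, 0, 0, 0],
  [60, -27.5, 37.3, 0, 0, 0, 0],
  [60, 0, 0, 0, 0, 0, -0.1433],
  [60, 0, 0, 0, 0, 0, -0.1433],
  [60, 0, 0, 0, 0, 0, -0.1433],
  [60, 0, 0, 0, 0, 0, -0.1433],
  [60, 0, 0, 0, 0, 0, -0.1433],
  [60, 0, 0, 0, 0, 0, -0.1433],
])

```text
time_s: 2.8
tcp_pos: [0.4421, 0.1192, 0.2706]
ee_rot: [[-0.424, -0.906, -0.0], [-0.906, 0.424, 0.0], [0.0, 0.0, -1.0]]
wrist_force: [0.3, -0.1, 0.4]
gripper_width: 0.691
gripper_force: 0.0
```

>>> arm_command([
  [60, 0, 0, 0, 0, 0, -0.1433],
  [60, 0, 0, 0, 0, 0, -0.1433],
  [60, 0, 0, 0, 0, 0, -0.1433],
  [60, 0, 0, 0, 0, 0, -0.1433],
  [60, 0, 0, 0, 0, 0, -0.1433],
  [60, 0, 0, 0, 0, 0, -0.1433],
  [60, 0, 0, 0, 0, 0, -0.1433],
  [60, 0, 0, 0, 0, 0, -0.1433],
])

```text
time_s: 3.6
tcp_pos: [0.4421, 0.1192, 0.2707]
ee_rot: [[0.651, -0.759, -0.0], [-0.759, -0.651, 0.0], [-0.0, 0.0, -1.0]]
wrist_force: [-0.3, 1.0, -0.2]
gripper_width: 0.687
gripper_force: 0.0
```

>>> arm_command([
  [60, 0, 0, 0, 0, 0, -0.1433],
  [60, 0, 0, 0, 0, 0, -0.1433],
  [60, 0, 0, 0, 0, 0, -0.1433],
  [60, 0, 0, 0, 0, 0, -0.1433],
  [60, 0, 0, 0, 0, 0, 0],
  [60, 0, 0, 0, 0, 0, 0],
])

```text
time_s: 4.2
tcp_pos: [0.4422, 0.1194, 0.2707]
ee_rot: [[0.956, -0.294, 0.0], [-0.294, -0.956, 0.0], [0.0, -0.0, -1.0]]
wrist_force: [-0.5, -0.1, -0.3]
gripper_width: 0.688
gripper_force: 0.0
```

```bash
python3 -c "
from st import *;st()
s=shot('scene','s1.png')
cv2.imwrite('pics/s1c.png',cv2.resize(s[130:330,150:370],(660,600),interpolation=cv2.INTER_CUBIC)[:,:,::-1])"
```

```text
t 4.2 p [0.4422 0.1194 0.2707] yaw -17.07 tilt [ 0.  0. -1.] j [ 35.5   3.8 -17.8  -0.  -68.4  37.4] w 0.6880813284473637 0.0 F [-0.5 -0.1 -0.3] M [-0.05  0.15 -0.03]
shift tool mm [  0.   -5.1 114.7]
```

View pics/s1c.png

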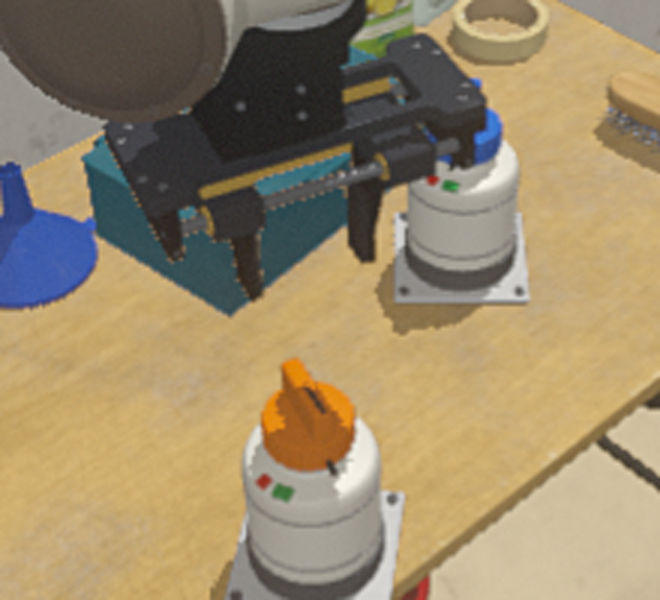

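The crop shows the gripper above and behind the cap, with the jaws across the bar and the fingertips near crop px (245, 290) and (365, 250). The pointer is still left of the green mark's tightening path. Next: descend.

>>> arm_command([
  [60, 0, -5, 30, 0, 0, 0],
  [60, 0, 0, 30, 0, 0, 0],
  [60, 0, 0, 20, 0, 0, 0],
  [60, 0, 0, 10, 0, 0, 0],
  [60, 0, 0, 10, 0, 0, 0],
  [60, 0, 0, 8, 0, 0, 0],
  [60, 0, 0, 6, 0, 0, 0],
  [60, 0, 0, 0, 0, 0, 0],
])

```text
time_s: 5.05
tcp_pos: [0.4436, 0.1245, 0.1562]
ee_rot: [[0.957, -0.29, -0.001], [-0.29, -0.957, -0.0], [-0.001, 0.001, -1.0]]
wrist_force: [0.6, 0.3, 0.1]
gripper_width: 0.69
gripper_force: 0.0
```

```bash
python3 -c "
from st import *;st()
s=shot('scene','s2.png')
cv2.imwrite('pics/s2c.png',cv2.resize(s[180:320,170:330],(640,560),interpolation=cv2.INTER_CUBIC)[:,:,::-1])"
```

```text
t 5.05 p [0.4436 0.1245 0.1562] yaw -16.89 tilt [-0.001 -0.    -1.   ] j [ 36.   10.4 -28.   -0.  -51.7  37.1] w 0.6898628012154719 0.0 F [0.6 0.3 0.1] M [-0.07  0.12 -0.02]
shift tool mm [0.2 0.2 0.2]
```

View pics/s2c.png

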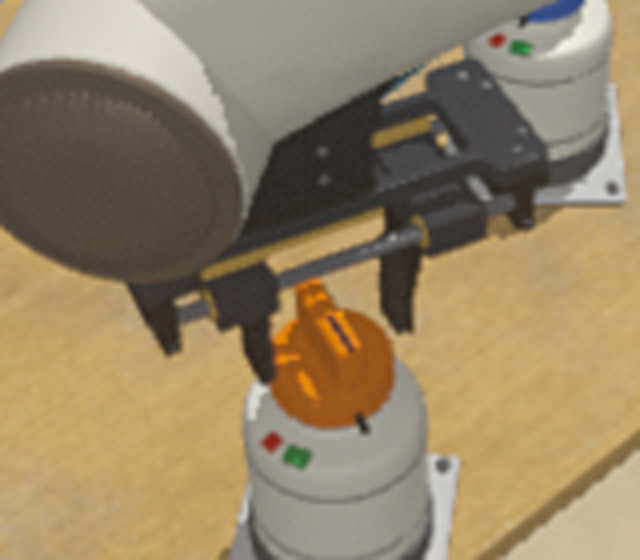

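The jaws straddle the bar evenly, with the fingers at crop px (260, 350) and (400, 300) and the pointer at (362, 424). Closing.

>>> arm_command([
  [10, 0, 0, 0, 0, 0, 0],
  [5, 0, 0, 0, 0, 0, 0],
  [0, 0, 0, 0, 0, 0, 0],
  [0, 0, 0, 0, 0, 0, 0],
  [0, 0, 0, 0, 0, 0, 0],
  [0, 0, 0, 0, 0, 0, 0],
])

```text
time_s: 5.7
tcp_pos: [0.4438, 0.1246, 0.1566]
ee_rot: [[0.957, -0.29, 0.0], [-0.29, -0.957, 0.0], [0.0, -0.0, -1.0]]
wrist_force: [0.8, -0.4, 0.5]
gripper_width: 0.224
gripper_force: 0.0
```

```bash
python3 -c "
from st import *;st()"
```

```text
t 5.7 p [0.4438 0.1246 0.1566] yaw -16.87 tilt [ 0.  0. -1.] j [ 36.   10.3 -28.    0.  -51.7  37.2] w 0.22388033680184935 0.0 F [ 0.8 -0.4  0.5] M [-0.07  0.2   0.02]
shift tool mm [0.  0.3 0.6]
```

>>> arm_command([
  [0, 0, 0, 0, 0, 0, 0],
  [0, 0, 0, 0, 0, 0, 0],
  [0, 0, 0, 0, 0, 0, 0],
])

```text
time_s: 6.0
tcp_pos: [0.4438, 0.1246, 0.1566]
ee_rot: [[0.957, -0.29, 0.0], [-0.29, -0.957, 0.0], [0.0, -0.0, -1.0]]
wrist_force: [0.3, 0.0, -0.1]
gripper_width: 0.159
gripper_force: 30.0
```

```bash
python3 -c "
from st import *;st()"
```

```text
t 6.0 p [0.4438 0.1246 0.1566] yaw -16.85 tilt [ 0.  0. -1.] j [ 36.   10.3 -28.    0.  -51.7  37.2] w 0.15940650995792802 29.999675257131457 F [ 0.3  0.  -0.1] M [-0.01  0.17  0.12]
shift tool mm [0.  0.3 0.6]
```

Gripped: opening 13.9 mm, 30 N, almost no side force. I'll turn clockwise and watch the moment for the gasket jump.

>>> arm_command([
  [0, 0, 0, 0, 0, 0, 0.06],
  [0, 0, 0, 0, 0, 0, 0.08],
  [0, 0, 0, 0, 0, 0, 0.08],
  [0, 0, 0, 0, 0, 0, 0.08],
  [0, 0, 0, 0, 0, 0, 0.08],
  [0, 0, 0, 0, 0, 0, 0.04],
])

```text
time_s: 6.6
tcp_pos: [0.4434, 0.1242, 0.1565]
ee_rot: [[0.754, -0.657, -0.001], [-0.657, -0.754, -0.001], [0.0, 0.001, -1.0]]
wrist_force: [-0.0, -1.5, 1.5]
gripper_width: 0.158
gripper_force: 30.0
```

```bash
python3 -c "
from st import *;st()"
```

```text
t 6.6 p [0.4434 0.1242 0.1565] yaw -41.04 tilt [-0.001 -0.001 -1.   ] j [ 36.   10.3 -28.    0.  -51.8  13. ] w 0.1580073153603377 29.99920518603176 F [-0.  -1.5  1.5] M [-0.42  0.3   0.11]
shift tool mm [ 0.1 -0.3  0.5]
```

>>> arm_command([
  [0, 0, 0, 0, 0, 0, 0.05],
  [0, 0, 0, 0, 0, 0, 0.05],
  [0, 0, 0, 0, 0, 0, 0],
])

```text
time_s: 6.9
tcp_pos: [0.4433, 0.1241, 0.1565]
ee_rot: [[0.686, -0.727, -0.001], [-0.727, -0.686, -0.001], [0.0, 0.002, -1.0]]
wrist_force: [-0.9, -2.2, 2.6]
gripper_width: 0.163
gripper_force: 30.0
```

```bash
python3 -c "
from st import *;st()"
```

```text
t 6.9 p [0.4433 0.1241 0.1565] yaw -46.67 tilt [-0.001 -0.001 -1.   ] j [ 36.   10.3 -28.    0.  -51.8   7.4] w 0.1629306404917981 30.00153219792992 F [-0.9 -2.2  2.6] M [-0.62  0.34 -0.09]
shift tool mm [ 0.1 -0.4  0.5]
```

>>> arm_command([
  [0, 0, 0, 0, 0, 0, 0.05],
  [0, 0, 0, 0, 0, 0, 0.05],
  [0, 0, 0, 0, 0, 0, 0],
])

```text
time_s: 7.2
tcp_pos: [0.4433, 0.124, 0.1565]
ee_rot: [[0.611, -0.791, -0.001], [-0.791, -0.611, -0.001], [0.0, 0.002, -1.0]]
wrist_force: [-0.9, -2.7, 2.3]
gripper_width: 0.16
gripper_force: 30.1
```

```bash
python3 -c "
from st import *;st()
s=shot('scene','s3.png')
cv2.imwrite('pics/s3c.png',cv2.resize(s[200:320,180:320],(700,600),interpolation=cv2.INTER_CUBIC)[:,:,::-1])"
```

```text
t 7.2 p [0.4433 0.124  0.1565] yaw -52.31 tilt [-0.001 -0.001 -1.   ] j [ 36.   10.3 -28.    0.  -51.8   1.7] w 0.16008216013664053 30.07759006228298 F [-0.9 -2.7  2.3] M [-0.8   0.55  0.1 ]
shift tool mm [ 0.  -0.5  0.5]
```

View pics/s3c.png

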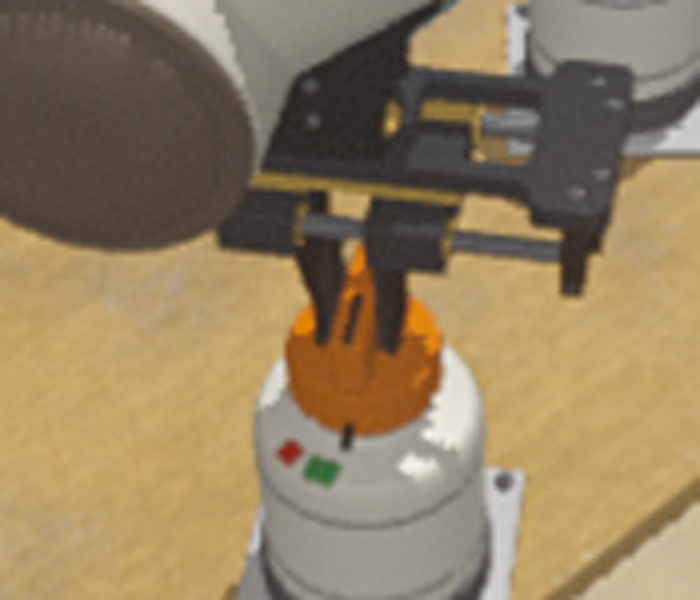

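The scene crop shows the pointer at (347, 437), green at (322, 470) and red at (290, 453), so the cap is following but is short of green. I'll measure the angles.

```bash
cat > ang.py <<'E'
from h import *
def ang(cam,p,z,c=(.4437,.1243)):
    d=atz(cam,p,z)[:2]-c; return np.degrees(np.arctan2(d[1],-d[0])).round(1),(np.hypot(*d)*1000).round(1)
E
python3 -c "
from ang import *
S=lambda x,y:(200+y/5-.4,180+x/5-.4)
O=lambda x,y:(240+y/6.14-.4,222+(x-400)/6.06-.4)
for z in(.110,.115,.12): print(z,'ptr',ang('scene',S(347,437),z),'grn',ang('scene',S(322,470),z),'red',ang('scene',S(290,453),z),'old ptr',ang('scene',O(635,283),z),'old grn',ang('scene',O(535,332),z))
"
```

```text
0.11 ptr (np.float64(63.7), np.float64(21.3)) grn (np.float64(67.4), np.float64(39.1)) red (np.float64(89.1), np.float64(39.7)) old ptr (np.float64(3.4), np.float64(21.8)) old grn (np.float64(67.5), np.float64(39.3))
0.115 ptr (np.float64(59.5), np.float64(25.0)) grn (np.float64(64.5), np.float64(42.5)) red (np.float64(84.6), np.float64(42.2)) old ptr (np.float64(8.9), np.float64(25.2)) old grn (np.float64(64.7), np.float64(42.8))
0.12 ptr (np.float64(56.4), np.float64(28.8)) grn (np.float64(62.2), np.float64(46.1)) red (np.float64(80.6), np.float64(44.9)) old ptr (np.float64(12.9), np.float64(28.8)) old grn (np.float64(62.3), np.float64(46.3))
```

>>> arm_command([
  [0, 0, 0, 0, 0, 0, 0.05],
  [0, 0, 0, 0, 0, 0, 0.05],
  [0, 0, 0, 0, 0, 0, 0.05],
  [0, 0, 0, 0, 0, 0, 0.05],
  [0, 0, 0, 0, 0, 0, 0],
  [0, 0, 0, 0, 0, 0, 0],
])

```text
time_s: 7.85
tcp_pos: [0.4431, 0.1239, 0.1565]
ee_rot: [[0.443, -0.897, -0.002], [-0.897, -0.442, -0.002], [0.001, 0.002, -1.0]]
wrist_force: [-2.4, -4.6, 2.9]
gripper_width: 0.159
gripper_force: 30.2
```

```bash
python3 -c "
from st import *;st()
s=shot('scene','s4.png')
cv2.imwrite('pics/s4c.png',cv2.resize(s[250:310,220:290],(700,600),interpolation=cv2.INTER_CUBIC)[:,:,::-1])"
```

```text
t 7.85 p [0.4431 0.1239 0.1565] yaw -63.74 tilt [-0.002 -0.002 -1.   ] j [ 36.   10.3 -28.    0.  -51.8  -9.7] w 0.15859414206296815 30.1749945742813 F [-2.4 -4.6  2.9] M [-1.2   1.06  0.31]
shift tool mm [-0.1 -0.7  0.5]
```

View pics/s4c.png

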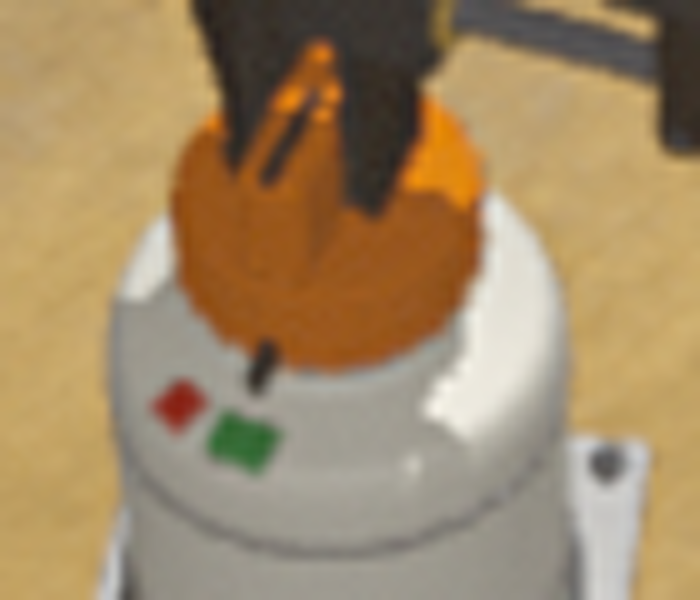

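The crop has the pointer at (262, 368), green centred at (245, 441) and red at (180, 405).

```bash
python3 -c "
from ang import *
S=lambda x,y:(250+y/10-.45,220+x/10-.45)
for z in(.12,.122,.124): print(z,'ptr base',ang('scene',S(268,345),z),'mid',ang('scene',S(262,368),z),'tip',ang('scene',S(257,390),z))
print(ang('scene',S(245,441),.11),ang('scene',S(180,405),.11))
# predicted pixels of pointer at radius 30..36 for angles
for a in(56,62,68,74):
  r=np.radians(a); print(a,[( (px('scene',[[.4437-k*np.cos(r),.1243+k*np.sin(r),.123]])[0]+.45-[220,250])*10).round(0) for k in(.029,.033,.037)])
for n in range(4): s=sense(); print(s['moment'][2])
"
```

```text
0.12 ptr base (np.float64(72.7), np.float64(24.2)) mid (np.float64(68.8), np.float64(29.4)) tip (np.float64(66.0), np.float64(34.4))
0.122 ptr base (np.float64(70.5), np.float64(25.5)) mid (np.float64(67.1), np.float64(30.8)) tip (np.float64(64.7), np.float64(35.9))
0.124 ptr base (np.float64(68.5), np.float64(26.9)) mid (np.float64(65.6), np.float64(32.2)) tip (np.float64(63.5), np.float64(37.3))
(np.float64(67.1), np.float64(39.1)) (np.float64(89.6), np.float64(39.5))
56 [array([294., 365.]), array([289., 382.]), array([283., 398.])]
62 [array([279., 362.]), array([271., 378.]), array([263., 394.])]
68 [array([264., 357.]), array([254., 372.]), array([244., 387.])]
74 [array([250., 351.]), array([238., 365.]), array([226., 380.])]
0.28240845950774285
0.28240845950774285
0.28240845950774285
0.28240845950774285
```

The pointer reads about 65° and the green mark 67°, so one small final nudge, then release and lift.

>>> arm_command([
  [0, 0, 0, 0, 0, 0, 0.03],
  [0, 0, 0, 0, 0, 0, 0],
  [20, 0, 0, 0, 0, 0, 0],
  [40, 0, 0, 0, 0, 0, 0],
  [50, 0, 0, 0, 0, 0, 0],
  [50, 0, 0, 0, 0, 0, 0],
  [50, 0, 0, 0, 0, 0, 0],
])

```text
time_s: 8.6
tcp_pos: [0.4441, 0.125, 0.1566]
ee_rot: [[0.414, -0.91, 0.001], [-0.91, -0.414, 0.001], [-0.0, -0.001, -1.0]]
wrist_force: [0.6, 0.4, 0.1]
gripper_width: 0.509
gripper_force: 0.0
```

>>> arm_command([
  [50, 0, 0, -5, 0, 0, 0],
  [50, 0, 0, -20, 0, 0, 0],
  [50, 0, 0, -40, 0, 0, 0],
  [50, 0, 0, -40, 0, 0, 0],
  [50, 10, 25, -30, 0, 0, 0],
  [50, 0, 0, 0, 0, 0, 0],
])

```text
time_s: 9.2
tcp_pos: [0.4259, 0.1049, 0.2968]
ee_rot: [[0.414, -0.91, 0.009], [-0.911, -0.413, 0.005], [-0.001, -0.01, -1.0]]
wrist_force: [0.5, -0.1, -0.2]
gripper_width: 0.574
gripper_force: 0.0
```

```bash
python3 -c "
from st import *;st()
s=shot('scene','s5.png'); 
A=cv2.resize(s[250:310,220:290],(400,343),interpolation=cv2.INTER_CUBIC)
t=shot('top','t5.png'); B=cv2.resize(t[216:276,160:230],(400,343),interpolation=cv2.INTER_CUBIC)
cv2.imwrite('pics/c5.png',np.hstack([A,B])[:,:,::-1])"
```

```text
t 9.2 p [0.4259 0.1049 0.2968] yaw -65.57 tilt [ 0.009  0.005 -1.   ] j [ 35.3   0.4 -17.6   0.1 -71.4 -10.9] w 0.5742271399026659 0.0 F [ 0.5 -0.1 -0.2] M [-0.    0.03  0.08]
shift tool mm [-10.2 -22.8 141.1]
```

View pics/c5.png

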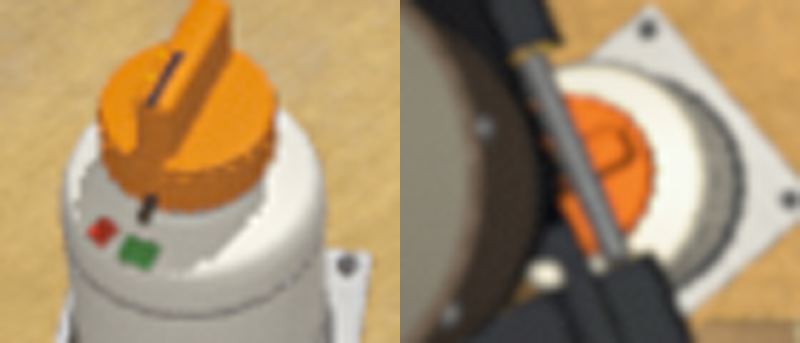

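The pointer at crop px (149, 208) lines up radially with the green mark at (139, 252), at about 66° against 67°. Red at (102, 231) is well clear, and the gripper is free of the cap.

```bash
python3 -c "
from station import *; print(finish_job())"
```

```text
the job is handed in; nothing more can be done
None
```

The orange cap is screwed down snug, with its pointer measured at about 66° against 67° for the middle of the green mark and well short of red; I let go, never touched the blue cap, and handed the job in at about 9.3 s of the 32 s limit.

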